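# Fit the spacer disc in the jar-capping fixture

### The arm

A 7-joint arm with a two-finger parallel gripper is mounted at the origin on the work surface. World frame = base frame: x ahead of the robot, y to its left, z up, the work surface at z = 0. Lengths are in m, angles in rad, forces in N, time in s.
With the tool pointing down it reaches from about 0.425 to 0.825 m from the base axis. Payload 3.6 kg.
Tool frame: the origin (TCP) lies midway between the tips of the shut fingers; the grasp point (between the pads) lies 19 mm behind it; x points along the fingers, y is the direction in which the jaws open and shut, and the axes are right-handed (so a half turn about x gives the same grasp; the last joint's range is limited). The gripper opens to 85 mm and grips with 20 to 120 N. Pads are 22 mm wide; open, the fingers measure 114 mm over their backs; the gripper's body (76 mm by 85 mm) begins 54 mm behind the grasp point. The pads swing forward as they close: fully open they stand 13 mm farther back than shut.
Start: joints at [-1.204, 0.615, -0.013, 1.423, 0.008, 1.103, -0.04], TCP at [0.249, 0.6, 0.231] pointing down, gripper open.
Joint ranges: [-3.12, 3.12], [-0.3, 2.06], [-1.34, 1.32], [0.26, 2.42], [-1.36, 4.5], [0.01, 1.98], [-2.84, 2.84]. Speed limits (rad/s): [2.79, 2.79, 3.14, 3.14, 3.14, 3.14, 3.14].

### API

Orientations are given as a rotation vector (axis times angle).
In Python, from bench import state, get_image, camera_model, close_job gives the robot as it stands.
- The arm moves only by the tool play_rows, never from a script. Its argument "commands" is text: rows parted by semicolons, each of 7 numbers parted by spaces: the shift along the tool's x, y, z in mm, then the turn, a rotation vector about the tool's x, y, z in degrees, then the opening, from 0 (shut) to 1 (fully open). In form: x y z ax ay az fingers; .... A call has 1 to 10 rows; each row shifts and turns the commanded pose from where the row before left it, along the tool's axes as they then stand; what a row does not reach is not made up. A row lasts 1/10 s, in which the tool goes at most 50 mm and 8.59 degrees, less where a joint would pass 70% of its speed; a pose out of reach is approached as far as the arm can. A call is refused whole if a number of a shift passes 50 or a number of a turn 8.59, either way. A call with a gripper value outside its range is refused whole. The fingers move at their own pace and stop on an object; the grip force is fixed at half the most. Time passes only in rows, so rows that do not move let the fingers close. It gives the time, the measured TCP pose, the force and the opening at its end, in the units of the state.
- state(): the state, without advancing time (a new reading comes with each control period).
- get_image(name): name is "scene" or "side" or "wrist"; returns the picture (384x512x3 uint8, red, green, blue); there is no depth.
- camera_model(name): a dict with "intrinsics" (3x3 intrinsics, pixels), "R" (3x3) and "t" (3): a world point X has camera coordinates R X + t. Camera axes: x right, y down, z forward; pixel columns grow to the right and rows downward; lengths in m; the calibration is good to about 2 mm. A picture is of the moment at which its call begins: read the wrist's pose just before it. camera_model takes no time and is no camera call; for the wrist camera it gives the pose at the moment of the call.
- close_job(): hands the job in, once; it reports no verdict.
The state is a dict: "time": time; "qpos": joint angles; "qd": joint speeds; "joint_efforts": joint torques, N m; "ee_pos": TCP position; "orientation": TCP orientation; "contact_force": force on the tool from outside, world axes, zero at the start; "ft_torque": the same for the moment, N m; "width": finger opening in m.
Only numpy, scipy, OpenCV 4.12 (cv2) and the standard library are available. Lean on these libraries where they do the work, as an engineer would, in place of code of your own. Each camera call takes 0.05 s, during which the arm holds its last target. There are 200 camera calls.

### The job

Set the capping fixture up for short jars: swing the retaining bar well clear of the pocket, then push the large steel spacer disc along the deck, without lifting it off the fixture, over the raised lip so that it drops flat into the pocket. Then swing the bar back across the disc up to its stop. Leave the jars, the beaker and the small spare disc beside the fixture where they stand.

Things in the scene. Friction and masses are not known exactly. Their poses are not given: they have to be found in the camera images.
- fixture: Fixed grey base, 305 x 180 mm, with white deck, pocket and swinging steel bar. Origin on the bench under the pocket centre; x = feed direction (deck, lip, pocket), z up. In its frame (mm): deck x -222 to -74, top z 30, open at -x end; side rails, inner faces y +-78, x -222 to -105, then guides narrowing to a gate, faces y +-53, x -75 to -53; rails, guides and gate are 44 high over the bench
- pocket (a point): centre of the pocket floor, 22 mm above the bench; axes as the fixture's. The pocket is 106 x 106 mm (+-53 in x and y), its far and side walls rise to 36 mm above the bench, the lip is its near (-x) wall
- lip (a point): middle of the lip's flat crest, 34 mm above the bench, 55.5 mm before the pocket centre; axes as the fixture's. The lip spans the gate: a bevel rises from deck height (30 mm) at fixture x -74 to 34 mm at x -58, flat crest to x -53, then a sheer 12 mm drop to the pocket floor
- spacer_center (a point): centre (half-way up) of the large flat steel disc, diameter 100, 10 mm thick, about 0.4 to 0.75 kg, z along its axis; it starts lying loose on the deck, centre 35 mm over the bench. Home flat in the pocket, its centre is 27 mm and its top 32 mm above the bench, 2 mm below the lip crest, with 6 mm of play in all
- bar (a joint): angle of the retaining bar about its upright pivot, at x 0, y +80 mm in the fixture's frame. 0: at its stop, straight across the pocket's middle (free end towards fixture -y); grows anticlockwise from above, the free end moving to fixture +x, up to 1.7 rad. Clear of the pocket above about 0.9. Stays where it is left; friction about 0.12 N m (1 N at the post)
- bar_post (a point): middle (half-way up) of the black upright round post on the bar's free end, 160 mm from the pivot; diameter 22 mm, foot 46 mm and top 92 mm above the bench. The steel bar under it is 26 mm wide, lies 38 to 46 mm above the bench and ends 13 mm beyond the post's axis
- jar_a_center (a point): centre of a clear jar beside the fixture, diameter 68, height 85 mm; leave it
- jar_b_center (a point): centre of a smaller amber jar beside the fixture, diameter 60, height 75 mm; leave it
- beaker_center (a point): centre of a glass beaker beside the fixture, diameter 72, height 90 mm; leave it
- small_spacer: small spare steel disc lying on the bench, diameter 68, 12 mm thick, origin under its centre; leave it
There are look-alikes about, which are no part of the job. What is shaped like the part that bears spacer_center but green or orange is not meant.

How it is judged:
By the outcome, as a careful person would: the job done as asked, in the order asked, and still so for the second after the job is handed in, with the robot touching nothing.
It also fails if it takes over 70 s, if anything falls off the work surface, if the arm or the gripper's body presses on something with over 40 N, if the wrist force passes 120 N, or if a joint passes its speed limit or range.

## Working session

There is one attempt and no reset: what is moved stays moved. The work goes in short steps, Python scripts to look and compute and a tool call to move; the robot and the scene stay as the last step left them, time stands still between calls to the robot, and variables do not carry over. Pictures are saved under pics/ and viewed, about 8 in all and at most 12, crops included, and the job is handed in when it is done.

Besides the shell and the picture viewer there is one more tool, called after "Call:" in YAML: its name, and indented under it one key for each argument. play_rows: Moves the arm, as the interface text tells. Its arguments: {"type":"object","properties":{"commands":{"type":"string"}},"required":["commands"]}

```bash
mkdir -p pics; ls
python3 - <<'E'
from bench import *
import cv2,numpy as np
s=state();print(s)
for n in("scene","side"):
    im=get_image(n);cv2.imwrite(f"pics/{n}0.png",im[:,:,::-1]);c=camera_model(n);print(n,c)
a=cv2.imread("pics/scene0.png");b=cv2.imread("pics/side0.png")
E
```

```text
pics
{'time': 0.0, 'qpos': array([-1.20452768,  0.61592108, -0.01266427,  1.42492826,  0.00812517,
        1.10337536, -0.04040332]), 'qd': array([ 0.00135319, -0.00038045, -0.00080828,  0.00166314,  0.00022822,
       -0.00043128, -0.00012512]), 'joint_efforts': array([-1.75529181e-04, -4.69225287e+01,  2.59052496e-01, -1.71032506e+01,
        9.93593945e-03,  9.69500077e-03,  7.05288798e-06]), 'ee_pos': array([0.24846477, 0.59980289, 0.23012706]), 'orientation': array([ 0.30604734,  1.54923138, -0.31005557]), 'contact_force': array([-0.74382827, -1.01462029, -0.40626922]), 'ft_torque': array([ 0.00552223, -0.01754141,  0.01728834]), 'width': 0.08512534670291301}
scene {'intrinsics': array([[474.19178882,   0.        , 262.33091871],
       [  0.        , 474.19178882, 187.63845925],
       [  0.        ,   0.        ,   1.        ]]), 'R': array([[ 0.2972147 ,  0.95480977, -0.00131513],
       [ 0.60590828, -0.18967223, -0.77259278],
       [-0.73792858,  0.22882908, -0.63490052]]), 't': array([-0.13039338, -0.28430329,  1.64370981])}
side {'intrinsics': array([[474.05529902,   0.        , 250.62797082],
       [  0.        , 474.05529902, 184.34350792],
       [  0.        ,   0.        ,   1.        ]]), 'R': array([[-0.99640034, -0.08466702,  0.0042249 ],
       [-0.05611131,  0.62134546, -0.78152501],
       [ 0.06354427, -0.77894885, -0.62385961]]), 't': array([0.53570287, 0.11524263, 0.886833  ])}
```

View pics/scene0.png

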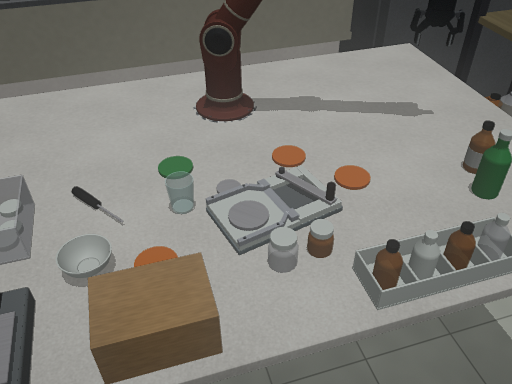

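View pics/side0.png

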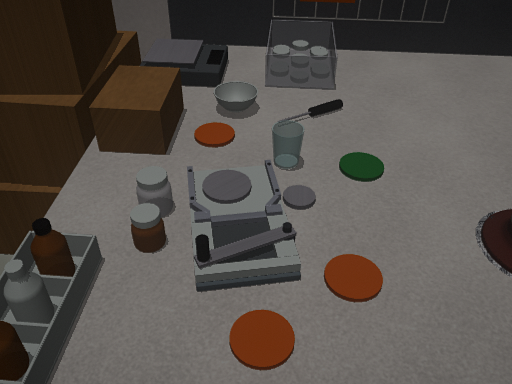

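Run:
```python
import cv2,numpy as np
a=cv2.imread("pics/scene0.png")[155:255,195:355];b=cv2.imread("pics/side0.png")[155:295,180:320]
a=cv2.resize(a,None,fx=5,fy=5,interpolation=2)[:, :800];b=cv2.resize(b,(560,560),interpolation=2)
cv2.imwrite("pics/c1.png",b);cv2.imwrite("pics/c2.png",a)
```

```text
(no output)
```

View pics/c1.png

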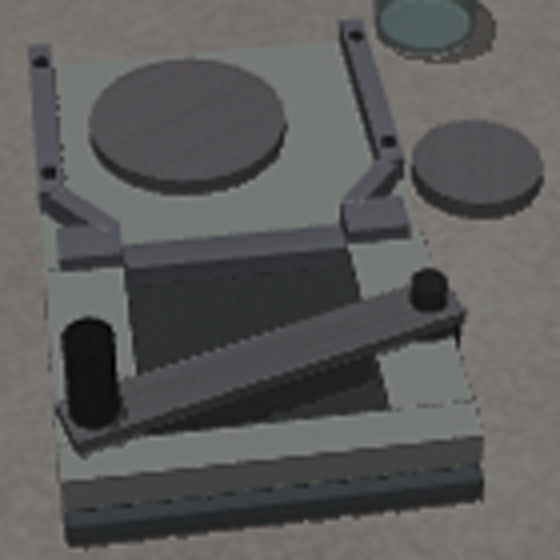

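View pics/c2.png

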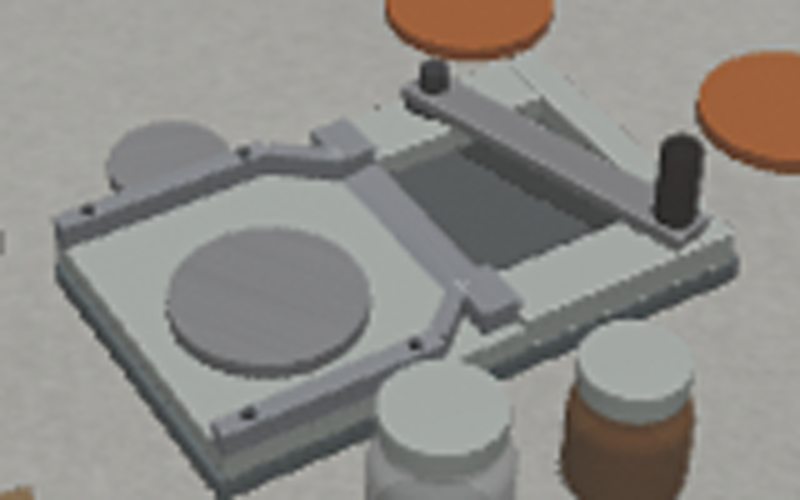

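The target is the grey large disc on the deck (side px 227,185; scene px 249,214). The look-alikes are the small grey disc (side 299,196), three orange discs and a green one. The close crop shows that the grey one lies between the rails. The bar is slightly open, with the post at side px (203,247).

```bash
cat > h.py <<'E'
from bench import *
import cv2,numpy as np
from scipy.spatial.transform import Rotation as Ro
def ray(n,p,z,c=None):
    c=c or camera_model(n);R,t=c["R"],c["t"];o=-R.T@t
    d=R.T@np.linalg.solve(c["intrinsics"],[p[0],p[1],1]);return (o+d*(z-o[2])/d[2])
S=lambda p,z:ray("side",(180+p[0]/4,155+p[1]/4),z)
C=lambda p,z:ray("scene",(195+p[0]/5,155+p[1]/5),z)
def fit(F,W):
    F=np.array(F,float);W=np.array(W);f=F-F.mean(0);w=W-W.mean(0)
    a=np.arctan2((f[:,0]*w[:,1]-f[:,1]*w[:,0]).sum(),(f*w).sum());R=np.array([[np.cos(a),-np.sin(a)],[np.sin(a),np.cos(a)]])
    t=W.mean(0)-R@F.mean(0);return a,t,(W-(F@R.T+t))*1e3
E
python3 - <<'E'
from h import *
np.set_printoptions(precision=4,suppress=True)
F=[(.083,-.09),(.083,.09),(-.053,-.053),(-.053,.053),(.083,-.09),(-.053,.053)]
W=[S((62,480),.036)[:2],S((482,435),.036)[:2],S((127,266),.034)[:2],S((350,246),.034)[:2],C((735,237),.036)[:2],C((385,165),.034)[:2]]
a,t,r=fit(F,W);print("yaw",a,"t",t);print(r)
R=np.array([[np.cos(a),-np.sin(a)],[np.sin(a),np.cos(a)]])
for n,p in dict(disc_s=S((188,121),.04),disc_c=C((269,298),.04),post_s=S((88,328),.092),post_c=C((682,140),.092),small=S((478,162),.012),pivS=S((430,275),.056),
 jarA=ray("side",(153,175),.085),jarB=ray("side",(146,215),.075),beaker=ray("side",(288,128),.09)).items():
    print(n,p[:2],"fix",R.T@(p[:2]-t)*1e3)
s=state();print(Ro.from_rotvec(s['orientation']).as_matrix())
E
```

```text
yaw 1.7793274250897382 t [0.5492 0.0595]
[[-4.2579 -3.2094]
 [-0.7079 -5.9479]
 [-3.3632  5.4008]
 [-2.6342  4.2613]
 [ 4.2391 -6.71  ]
 [ 6.7241  6.2053]]
disc_s [ 0.5926 -0.0787] fix [-144.1326  -13.8404]
disc_c [ 0.6019 -0.0852] fix [-152.4747  -21.6139]
post_s [0.6071 0.1231] fix [ 50.2832 -69.8021]
post_c [0.607  0.1256] fix [ 52.7623 -70.2948]
small [ 0.4442 -0.0931] fix [-127.5549  134.3004]
pivS [0.4681 0.0409] fix [-1.3403 83.1928]
jarA [ 0.7301 -0.0416] fix [-136.3005 -156.1366]
jarB [0.7184 0.061 ] fix [ -33.5472 -165.911 ]
beaker [ 0.4752 -0.228 ] fix [-265.9182  131.8565]
[[-0.0009  0.3827  0.9239]
 [-0.0023  0.9239 -0.3827]
 [-1.     -0.0024  0.    ]]
```

Call:
play_rows:
  commands: "-10 -31 36 0 0 0 1;-10 -31 36 0 0 0 1;-10 -31 36 0 0 0 1;-10 -31 36 0 0 0 1;-10 -31 36 0 0 0 1;-10 -31 36 0 0 0 1;-10 -31 36 0 0 0 1;-10 -31 36 0 0 0 1;-10 -31 36 0 0 0 1;-10 -31 36 0 0 0 1"

```text
time: 1.1
ee_pos: [0.463, 0.1743, 0.3315]
orientation: [0.308, 1.549, -0.308]
contact_force: [1.1, 0.3, -0.1]
width: 0.0854
```

Call:
play_rows:
  commands: "-10 -31 36 0 0 0 0;-10 -31 36 0 0 0 0;-10 -31 36 0 0 0 0;0 0 0 8 0 0 0;0 0 0 8 0 0 0;0 0 0 8 0 0 0;0 0 0 8 0 0 0;0 0 0 8 0 0 0;0 0 0 8 0 0 0;0 0 0 7.5 0 0 0"

```text
time: 2.1
ee_pos: [0.5265, 0.0491, 0.3608]
orientation: [1.057, 1.3, -1.059]
contact_force: [-0.3, 0.2, -0.4]
width: -0.0001
```

Run:
```python
from h import *
np.set_printoptions(precision=4,suppress=True)
s=state();print(s['time'],s['ee_pos'],Ro.from_rotvec(s['orientation']).as_matrix(),s['width'])
c=camera_model("wrist");im=get_image("wrist");np.savez("w1.npz",**c)
print(-c["R"].T@c["t"],c["R"],c["intrinsics"])
cv2.imwrite("pics/w1.png",cv2.convertScaleAbs(im[:,:,::-1],alpha=1.5))
```

```text
2.1 [0.5265 0.0491 0.3608] [[-0.0014  0.9793  0.2025]
 [-0.0002  0.2025 -0.9793]
 [-1.     -0.0014 -0.0001]] -0.00011846083584898395
[0.5131 0.1194 0.5032] [[ 0.9793  0.2026 -0.0013]
 [ 0.1947 -0.9391  0.2832]
 [ 0.0562 -0.2776 -0.9591]] [[324.094    0.     256.0867]
 [  0.     324.094  193.1695]
 [  0.       0.       1.    ]]
```

View pics/w1.png

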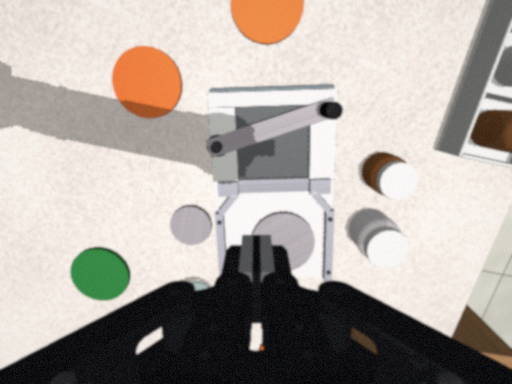

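Run:
```python
from h import *
np.set_printoptions(precision=4,suppress=True)
c=dict(np.load("w1.npz"));g=lambda p,z:ray("",p,z,c)[:2]
im=cv2.imread("pics/w1.png")[70:290,180:350];cv2.imwrite("pics/w1c.png",cv2.resize(im[:150],None,fx=4,fy=4,interpolation=2))
for n,p,z in (("lipL",(237,180),.034),("lipR",(309,180),.034),("farL",(210,88),.036),("farR",(333,86),.036),("postfoot",(326,112),.046),("posttop",(332,110),.092),("piv",(216,146),.05),("disc",(283,242),.04),("discR",(314.5,242),.04)):
    print(n,g(p,z))
```

```text
lipL [ 0.5085 -0.0021]
lipR [0.6137 0.0197]
farL [0.448  0.1187]
farR [0.6125 0.1553]
postfoot [0.6101 0.12  ]
posttop [0.6069 0.1237]
piv [0.4708 0.0442]
disc [ 0.5974 -0.0839]
discR [ 0.6455 -0.0739]
```

View pics/w1c.png

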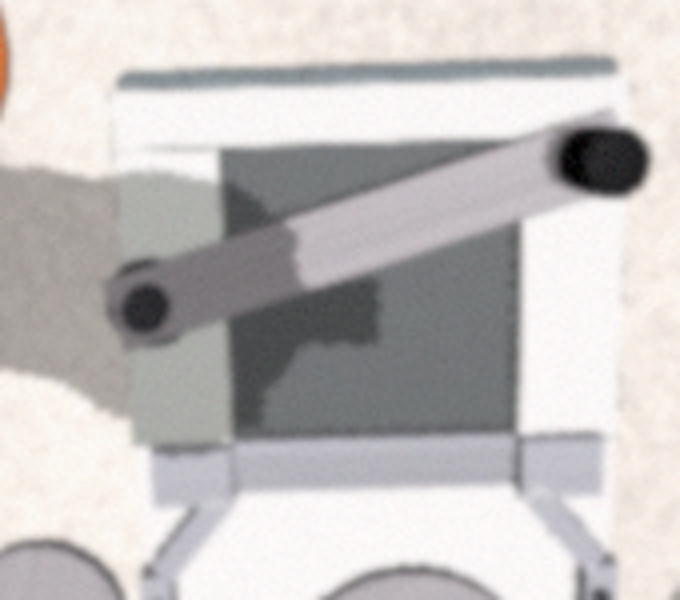

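Call:
play_rows:
  commands: "0 35 -8 -6 0 0 0;0 36.5 -4 -6 0 0 0;0 36.5 0 -6 0 0 0;0 0 0 0 0 0 0"

```text
time: 2.55
ee_pos: [0.6285, 0.0971, 0.3581]
orientation: [0.81, 1.417, -0.811]
contact_force: [-0.3, -0.1, -1.9]
width: -0.0003
```

Call:
play_rows:
  commands: "48 -2 0 0 0 0 0;48 -3 0 0 0 0 0;48 0 0 0 0 0 0;48 0 0 0 0 0 0;48 0 0 0 0 0 0;30 0 0 0 0 0 0;16 0 0 0 0 0 0;10 0 0 0 0 0 0;0 0 0 0 0 0 0"

```text
time: 3.45
ee_pos: [0.6208, 0.0912, 0.0642]
orientation: [0.814, 1.415, -0.817]
contact_force: [0.4, 0.5, 0.0]
width: -0.0002
```

Call:
play_rows:
  commands: "0 0 -6 0 0 0 0;0 0 -6 0 0 0 0;0 0.9 -11 -4 0 0 0;0 0.9 -11 -4 0 0 0;0 0.9 -11 -4 0 0 0;0 0.9 -11 -4 0 0 0;0 0.9 -11 -4 0 0 0;0 0.9 -11 -4 0 0 0"

```text
time: 4.25
ee_pos: [0.5791, 0.157, 0.067]
orientation: [0.491, 1.511, -0.487]
contact_force: [2.3, 0.6, -0.2]
width: 0.0003
```

Call:
play_rows:
  commands: "0.3 0.9 -11 -4 0 0 0;0.3 0.9 -11 -4 0 0 0;0.3 0.9 -11 -4 0 0 0;0.3 0.9 -11 -4 0 0 0;0.3 0.9 -11 -4 0 0 0;0.3 0.9 -11 -4 0 0 0;0.3 0.9 -11 -4 0 0 0;0.3 0.9 -11 -4 0 0 0;0.3 0.9 -11 -4 0 0 0;0 0 0 0 0 0 0"

```text
time: 5.25
ee_pos: [0.4881, 0.1976, 0.0638]
orientation: [-0.001, 1.57, 0.003]
contact_force: [0.3, 0.2, -0.4]
width: 0.0001
```

Run:
```python
from h import *
np.set_printoptions(precision=4,suppress=True)
for p in ((169,150),(183,125),(183,70),(97,145)):
    print([ray("side",p,z)[:2] for z in (0,.1)])
print(ray("side",(215,134),.01))
```

```text
[array([ 0.7538, -0.249 ]), array([ 0.7117, -0.1065])]
[array([ 0.7428, -0.3636]), array([ 0.7024, -0.2033])]
[array([ 0.8062, -0.6835]), array([ 0.756 , -0.4732])]
[array([ 0.9313, -0.2542]), array([ 0.8615, -0.1109])]
[ 0.6523 -0.3133  0.01  ]
```

Call:
play_rows:
  commands: "-10 0 15 0 0 0 0;-40 0 20 0 0 0 0;-45 0 0 0 0 0 0;-45 0 0 0 0 0 0;0 0 0 8 0 0 0.45;0 0 0 8 0 0 0.45;0 0 0 8 0 0 0.45;0 0 0 8 0 0 0.45;0 0 0 8 0 0 0.45;0 0 0 8 0 0 0.45"

```text
time: 6.25
ee_pos: [0.5245, 0.1967, 0.2035]
orientation: [0.661, 1.467, -0.659]
contact_force: [-1.0, 0.7, -1.0]
width: 0.0385
```

Call:
play_rows:
  commands: "0 0 0 8 0 0 0.45;0 0 0 8 0 0 0.45;0 0 0 8 0 0 0.45;0 0 0 6.3 0 0 0.45;0 0 0 0 0 0 0.45"

```text
time: 6.75
ee_pos: [0.5244, 0.1969, 0.2033]
orientation: [1.059, 1.298, -1.057]
contact_force: [0.2, -0.2, -0.4]
width: 0.0381
```

Call:
play_rows:
  commands: "0 1.5 37.4 0 0 0 0.45;0 1.5 37.4 0 0 0 0.45;0 1.5 37.4 0 0 0 0.45;0 1.5 37.4 0 0 0 0.45;0 1.5 37.4 0 0 0 0.45;0 1.5 37.4 0 0 0 0.45;0 1.5 37.4 0 0 0 0.45;0 1.5 37.4 0 0 0 0.45;0 1.5 37.4 0 0 0 0.45;0 1.5 37.4 0 0 0 0.45"

```text
time: 7.75
ee_pos: [0.6152, -0.1683, 0.2032]
orientation: [1.057, 1.299, -1.055]
contact_force: [1.9, -0.2, -0.1]
width: 0.0384
```

Call:
play_rows:
  commands: "30 0 0 0 0 0 0.45;30 0 0 0 0 0 0.45;30 0 0 0 0 0 0.45;0 0 0 0 0 0 0.45"

```text
time: 8.15
ee_pos: [0.6117, -0.1655, 0.1086]
orientation: [1.055, 1.308, -1.061]
contact_force: [-0.7, 0.3, -0.5]
width: 0.0388
```

Run:
```python
from h import *
np.set_printoptions(precision=4,suppress=True)
s=state();print(s['ee_pos'],Ro.from_rotvec(s['orientation']).as_matrix()[:,1])
c=camera_model("wrist");im=get_image("wrist");np.savez("w2.npz",**c)
cv2.imwrite("pics/w2.png",cv2.convertScaleAbs(im[:,:,::-1],alpha=1.3))
```

```text
[ 0.6117 -0.1655  0.1086] [ 0.9789  0.2041 -0.008 ]
```

View pics/w2.png

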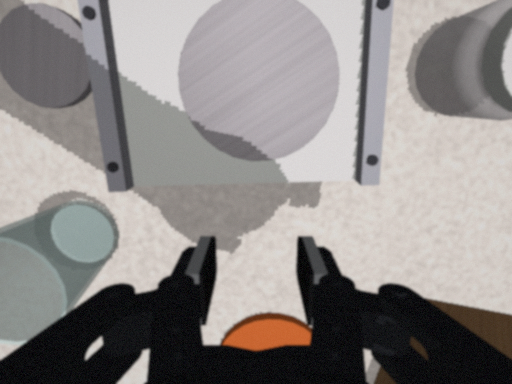

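Call:
play_rows:
  commands: "25 0 5 0 0 0 0.35;25 0 5 0 0 0 0.35;15 0 0 0 0 0 0.35;10 0 0 0 0 0 0.35;0 0 0 0 0 0 0.35;0 0 0 0 0 0 0.35"

```text
time: 8.8
ee_pos: [0.6176, -0.1764, 0.0387]
orientation: [1.058, 1.297, -1.056]
contact_force: [0.3, 0.3, 0.5]
width: 0.03
```

```bash
cat >> h.py <<'E'
T=np.array([.5503,.0607]);A=1.775;RF=np.array([[np.cos(A),-np.sin(A)],[np.sin(A),np.cos(A)]])
fx=lambda p:RF.T@(np.array(p)[:2]-T)*1e3
def rep():
    s=state();M=Ro.from_rotvec(s['orientation']).as_matrix();print("t",round(s['time'],2),"fix",fx(s['ee_pos']).round(1),"z",s['ee_pos'][2].round(4),"F",s['contact_force'].round(1),"w",s['width'].round(4));print("toolx",M[:,0].round(3),"tool y in fix",(RF.T@M[:2,1]).round(3))
E
python3 - <<'E'
from h import *
rep();c=dict(np.load("w2.npz"));print([fx(ray("",p,z,c)).round(1) for p,z in (((259,75),.04),((131,188),.044),((361,184),.044),((259,155),.04))])
E
```

```text
Traceback (most recent call last):
  File "h.py", line 16, in rep
    s=state();M=Ro.from_rotvec(s['orientation']).as_matrix();print("t",round(s['time'],2),"fix",fx(s['ee_pos']).round(1),"z",s['ee_pos'][2].round(4),"F",s['contact_force'].round(1),"w",s['width'].round(4));print("toolx",M[:,0].round(3),"tool y in fix",(RF.T@M[:2,1]).round(3))
                                                                                                                                                                                         ^^^^^^^^^^^^^^^^
AttributeError: 'float' object has no attribute 'round'
```

```bash
sed -i "s/s\['width'\].round(4)/round(s['width'],4)/" h.py
python3 - <<'E'
from h import *
rep();c=dict(np.load("w2.npz"));print([fx(ray("",p,z,c)).round(1) for p,z in (((259,75),.04),((131,188),.044),((361,184),.044),((259,155),.04))])
E
```

```text
t 8.8 fix [-245.8  -17.8] z 0.0387 F [0.3 0.3 0.5] w 0.03
toolx [ 0.002 -0.    -1.   ] tool y in fix [ 0.001 -1.   ]
[array([-148.9,  -16.3]), array([-220. ,   68.6]), array([-216.7,  -83.7]), array([-198.3,  -16.5])]
```

Run:
```python
from h import *
c=dict(np.load("w1.npz"));c2=dict(np.load("w2.npz"))
g=lambda x,y,z:ray("",(180+x/4,70+y/4),z,c)[:2]
F=[(-.053,.053),(-.053,-.053),(0,.08),(.053,.053)];W=[g(232,440,.034),g(517,432,.034),g(145,305,.05),g(220,152,.036)]
F+=[(-.222,.078),(-.222,-.078)];W+=[ray("",(131,188),.03,c2)[:2],ray("",(357,184),.03,c2)[:2]]
a,t,r=fit(F,W);print(a,t,r.round(1))
```

```text
1.801199793837485 [0.54976344 0.06120531] [[-0.3  0.7]
 [-0.2  1. ]
 [-0.7  1. ]
 [ 0.5 -1.2]
 [-1.6 -0.8]
 [ 2.3 -0.6]]
```

```bash
sed -i 's/^T=.*;A=1.775/T=np.array([.5498,.0612]);A=1.801/' h.py
python3 - <<'E'
from h import *
rep();c=dict(np.load("w2.npz"));print(fx(ray("",(259,75),.04,c)).round(1))
E
```

```text
t 8.8 fix [-246.8  -11.8] z 0.0387 F [0.3 0.3 0.5] w 0.03
toolx [ 0.002 -0.    -1.   ] tool y in fix [-0.025 -1.   ]
[-149.8  -12.8]
```

Call:
play_rows:
  commands: "6 0 0 -1.5 0 0 0.35;0 0 0 0 0 0 0.35;0 0 0 0 0 0 0.35"

```text
time: 9.1
ee_pos: [0.6168, -0.1765, 0.0319]
orientation: [1.038, 1.309, -1.038]
contact_force: [0.1, 0.1, -1.0]
width: 0.03
```

```bash
python3 -c "
from h import *
rep()"
```

```text
t 9.1 fix [-246.7  -11. ] z 0.0319 F [ 0.1  0.1 -1. ] w 0.03
toolx [ 0.  0. -1.] tool y in fix [ 0. -1.]
```

Call:
play_rows:
  commands: "0 0 -13 0 0 0 0.35;0 0 -13 0 0 0 0.35;0 0 -10 0 0 0 0.35;0 0 -8 0 0 0 0.35;0 -1.8 -8 0 0 0 0.35;0 -1.8 -8 0 0 0 0.35;0 -1.8 -8 0 0 0 0.35;0 -1.8 -8 0 0 0 0.35;0 -1.8 -8 0 0 0 0.35;0 -1.8 -8 0 0 0 0.35"

```text
time: 10.1
ee_pos: [0.5849, -0.0891, 0.0317]
orientation: [1.038, 1.309, -1.038]
contact_force: [1.4, -3.2, -0.3]
width: 0.0298
```

```bash
python3 -c "
from h import *
rep()
im=get_image('wrist');np.savez('w3.npz',**camera_model('wrist'));cv2.imwrite('pics/w3.png',cv2.convertScaleAbs(im[:,:,::-1],alpha=1.3))"
```

```text
t 10.1 fix [-1.544e+02  1.000e-01] z 0.0317 F [ 1.4 -3.2 -0.3] w 0.0298
toolx [ 0. -0. -1.] tool y in fix [-0. -1.]
```

View pics/w3.png

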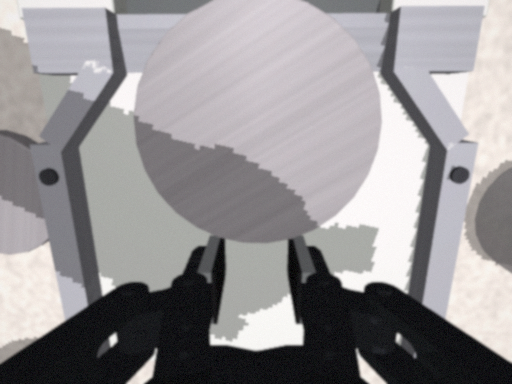

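Call:
play_rows:
  commands: "0 0 -6 0 0 0 0.35;0 0 -6 0 0 0 0.35;0 0 -6 0 0 0 0.35;0 0 -6 0 0 0 0.35;0 0 -6 0 0 0 0.35;0 0 -6 0 0 0 0.35"

```text
time: 10.75
ee_pos: [0.577, -0.0543, 0.0317]
orientation: [1.038, 1.309, -1.038]
contact_force: [1.2, -4.8, 0.0]
width: 0.0298
```

```bash
python3 -c "
from h import *
rep()"
```

```text
t 10.75 fix [-1.187e+02 -1.000e-01] z 0.0317 F [ 1.2 -4.8  0. ] w 0.0298
toolx [ 0.    -0.001 -1.   ] tool y in fix [-0. -1.]
```

Call:
play_rows:
  commands: "0 0 -6 0 0 0 0.35;0 0 -6 0 0 0 0.35;-1 0 -6 0 0 0 0.35;-1 0 -5 0 0 0 0.35;-1.5 0 0 0 0 0 0.35;0 0 0 0 0 0 0.35"

```text
time: 11.35
ee_pos: [0.5724, -0.0323, 0.0362]
orientation: [1.038, 1.307, -1.037]
contact_force: [1.2, -5.2, 3.4]
width: 0.0299
```

```bash
python3 -c "
from h import *
rep()"
```

```text
t 11.35 fix [-96.2  -0.7] z 0.0362 F [ 1.2 -5.2  3.4] w 0.0299
toolx [ 0.002 -0.001 -1.   ] tool y in fix [ 0. -1.]
```

Call:
play_rows:
  commands: "0 0 -6 0 0 0 0.35;0 0 -6 0 0 0 0.35;0 0 -6 0 0 0 0.35;0 0 -6 0 0 0 0.35;0 0 -5 0 0 0 0.35;0 0 -4 0 0 0 0.35;0 0 0 0 0 0 0.35"

```text
time: 12.05
ee_pos: [0.5631, 0.0024, 0.0346]
orientation: [1.037, 1.314, -1.037]
contact_force: [-0.2, -0.4, -0.4]
width: 0.0297
```

```bash
python3 -c "
from h import *
rep()
im=get_image('wrist');np.savez('w4.npz',**camera_model('wrist'));im2=get_image('side')
a=cv2.convertScaleAbs(im[:,:,::-1],alpha=1.2);b=cv2.resize(cv2.convertScaleAbs(im2[140:300,170:330,::-1],alpha=1.4),(384,384),interpolation=2)
cv2.imwrite('pics/w4.png',cv2.resize(np.hstack([a,b]),None,fx=.89,fy=.89))"
```

```text
t 12.05 fix [-60.3   0.4] z 0.0346 F [-0.2 -0.4 -0.4] w 0.0297
toolx [-0.002  0.002 -1.   ] tool y in fix [ 0.002 -1.   ]
```

View pics/w4.png

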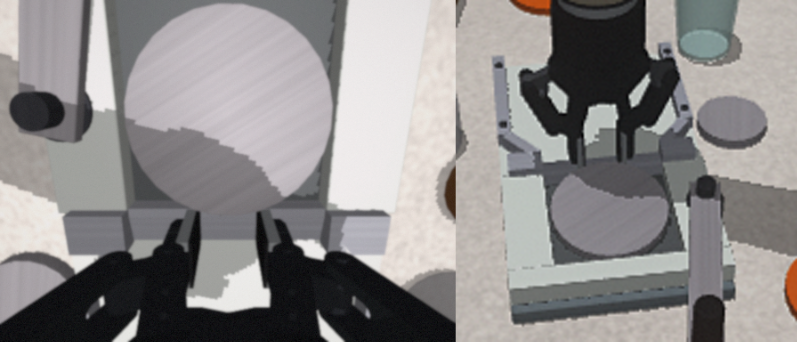

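Call:
play_rows:
  commands: "-0.5 0 -3 0 0 0 0.35;-0.5 0 -3 0 0 0 0.35;0 0 -3 0 0 0 0.35;0 0 0 0 0 0 0.35"

```text
time: 12.55
ee_pos: [0.5619, 0.0103, 0.0361]
orientation: [1.038, 1.311, -1.036]
contact_force: [0.6, 0.8, 0.1]
width: 0.0298
```

```bash
python3 -c "
from h import *
rep()
c=dict(np.load('w4.npz'))
for p in ((125,108),(333,108),(229,3),(229,214),(229,108)): print(fx(ray('',np.array(p)/.89,.032,c)).round(1))"
```

```text
t 12.55 fix [-52.3  -0.1] z 0.0361 F [0.6 0.8 0.1] w 0.0298
toolx [-0.001  0.001 -1.   ] tool y in fix [ 0.002 -1.   ]
[ 0.8 50.3]
[  1.  -52.2]
[46.9 -0.8]
[-56.   -1.1]
[ 0.9 -1. ]
```

Call:
play_rows:
  commands: "-20 0 0 0 0 0 0.35;-40 0 3 0 0 0 0;-45 0 3 0 0 0 0;-45 0 3 0 0 0 0;0 0 0 0 0 0 0;0 0 0 0 0 0 0"

```text
time: 13.15
ee_pos: [0.5645, 0.0004, 0.1872]
orientation: [1.039, 1.308, -1.036]
contact_force: [-1.0, 1.0, -0.2]
width: 0.0001
```

```bash
python3 -c "
from h import *
rep()
im=get_image('wrist');c=camera_model('wrist');np.savez('w5.npz',**c)
cv2.imwrite('pics/w5.png',cv2.convertScaleAbs(im[:,:,::-1],alpha=1.2))"
```

```text
t 13.15 fix [-62.6  -0.5] z 0.1872 F [-1.   1.  -0.2] w 0.0001
toolx [ 0.002  0.001 -1.   ] tool y in fix [ 0. -1.]
```

View pics/w5.png

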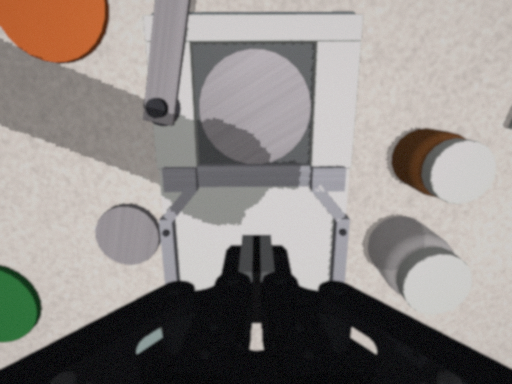

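```bash
python3 -c "
from h import *
c=dict(np.load('w5.npz'))
for p in ((199,107),(311,107),(255,49),(255,164)): print(fx(ray('',p,.032,c)).round(1),fx(ray('',p,.036,c)).round(1))
print('lip',fx(ray('',(255,166),.034,c)).round(1))
im=cv2.imread('pics/w5.png');print(im[30:176:2,255].mean(1).round())"
```

```text
[ 1.5 50.3] [ 1.6 49.6]
[  1.6 -48.7] [  1.7 -48. ]
[48.8  0.8] [48.2  0.7]
[-49.6   0.8] [-48.8   0.8]
lip [-51.1   0.8]
[206. 206. 205. 204. 202. 161.  89.  96. 105. 129. 171. 177. 179. 179.
 179. 180. 178. 178. 177. 173. 178. 175. 173. 172. 172. 174. 176. 178.
 174. 172. 173. 172. 173. 173. 170. 168. 175. 171. 171. 170. 166. 163.
 165. 169. 167. 169. 169. 169. 171. 171. 166. 166. 164. 155. 127. 108.
 105. 105. 104. 104. 102. 101. 102. 105. 105. 102.  98.  86.  97. 106.
 109. 104. 104.]
```

Call:
play_rows:
  commands: "0 -15 -38 0 0 0 0;0 -15 -38 0 0 0 0;0 -15 -38 0 0 0 0;0 -15 -38 0 0 0 0;0 -15 -38 0 0 0 0;0 -15 -38 0 0 0 0;0 0 0 -8 0 0 0;0 0 0 -8 0 0 0;0 0 0 -8 0 0 0;0 0 0 -8 0 0 0"

```text
time: 14.2
ee_pos: [0.4228, 0.2015, 0.1842]
orientation: [0.603, 1.488, -0.609]
contact_force: [-0.6, -0.5, -0.3]
width: -0.0002
```

Call:
play_rows:
  commands: "0 0 0 -8 0 0 0;0 0 0 -8 0 0 0;0 0 0 -8 0 0 0;0 0 0 -8 0 0 0;0 0 0 -8 0 0 0;0 0 0 -8 0 0 0;0 0 0 0 0 0 0"

```text
time: 14.9
ee_pos: [0.4232, 0.2011, 0.1844]
orientation: [-0.045, 1.575, 0.043]
contact_force: [-0.4, 0.3, -0.2]
width: 0.0001
```

```bash
python3 -c "
from h import *
rep();print(state()['qpos'].round(2))
im=get_image('side');cv2.imwrite('pics/s5.png',im[:,:,::-1])
w=cv2.inRange(im,(0,0,0),(35,35,35));print(im.shape)
cv2.imwrite('pics/s5c.png',cv2.resize(cv2.convertScaleAbs(im[130:384,150:400,::-1],alpha=1.4),None,fx=2.3,fy=2.3,interpolation=2))"
```

```text
t 14.9 fix [165.1  91.4] z 0.1844 F [-0.4  0.3 -0.2] w 0.0001
toolx [-0.004 -0.001 -1.   ] tool y in fix [ 0.985 -0.173]
[-0.45  0.4  -0.05  1.99  0.03  0.76  1.11]
(384, 512, 3)
```

View pics/s5c.png

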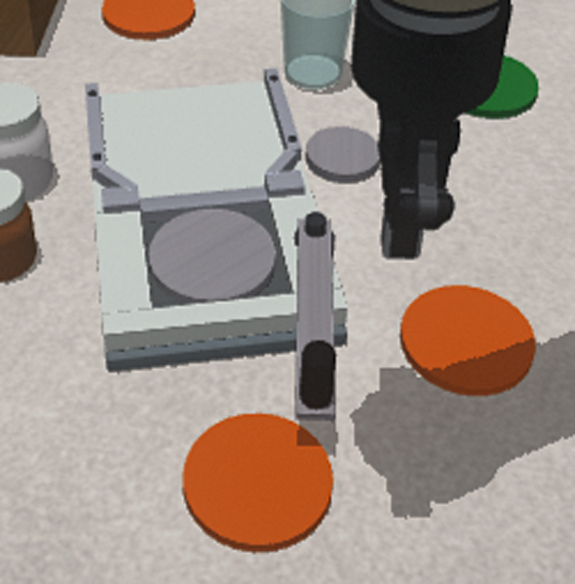

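```bash
python3 -c "
from h import *
p=fx(ray('side',(288.7,282.2),.092));print(p,np.arctan2(p[0],80-p[1]),np.hypot(p[0],80-p[1]))"
```

```text
[159.12073382  50.56940823] 1.3879055411503152 161.81955277948518
```

Call:
play_rows:
  commands: "40 0 0 0 0 0 0;40 0 0 0 0 0 0;25 0 0 0 0 0 0;15 0 0 0 0 0 0;0 0 0 0 0 0 0"

```text
time: 15.45
ee_pos: [0.4224, 0.2007, 0.0636]
orientation: [-0.045, 1.576, 0.04]
contact_force: [0.1, 0.1, -0.6]
width: 0.0004
```

```bash
python3 -c "
from h import *
rep()"
```

```text
t 15.45 fix [164.9  92.2] z 0.0636 F [ 0.1  0.1 -0.6] w 0.0004
toolx [-0.006 -0.003 -1.   ] tool y in fix [ 0.984 -0.175]
```

Call:
play_rows:
  commands: "0 0 9 0 0 0 0;0 0 8 0 0 0 0;0 1.1 11 4 0 0 0;0 1.1 11 4 0 0 0;0 1.1 11 4 0 0 0;0 1.1 11 4 0 0 0;0 1.1 11 4 0 0 0;0 1.1 11 4 0 0 0;0 1.1 11 4 0 0 0;0 1.1 11 4 0 0 0"

```text
time: 16.45
ee_pos: [0.5295, 0.1948, 0.0672]
orientation: [0.398, 1.534, -0.396]
contact_force: [-1.1, 0.1, -0.4]
width: 0.0
```

```bash
cat >> h.py <<'E'
def pol():
    s=state();M=Ro.from_rotvec(s['orientation']).as_matrix();y=RF.T@M[:2,1];p=np.arctan2(y[0],-y[1]);q=fx(s['ee_pos'])-[0,80]
    print("phi",p.round(3),"deg",np.degrees(p).round(1),"er",(q@[np.sin(p),-np.cos(p)]).round(1),"et",(q@[np.cos(p),np.sin(p)]).round(1))
E
python3 -c "
from h import *
rep();pol()"
```

```text
t 16.45 fix [134.7 -10.7] z 0.0672 F [-1.1  0.1 -0.4] w 0.0
toolx [ 0.001  0.001 -1.   ] tool y in fix [ 0.741 -0.672]
phi 0.834 deg 47.8 er 160.7 et 23.3
```

Force is about 1 N, which matches pushing the bar. I'll continue for 47.8°.

Call:
play_rows:
  commands: "0.2 1.1 11 4 0 0 0;0.2 1.1 11 4 0 0 0;0.2 1.1 11 4 0 0 0;0.2 1.1 11 4 0 0 0;0.2 1.1 11 4 0 0 0;0.2 1.1 11 4 0 0 0;0.2 1.1 11 4 0 0 0;0.2 1.1 11 4 0 0 0;0.2 1.1 11 4 0 0 0;0 0 0 0 0 0 0"

```text
time: 17.45
ee_pos: [0.6067, 0.1313, 0.0657]
orientation: [0.882, 1.381, -0.88]
contact_force: [0.0, -0.4, -0.0]
width: -0.0003
```

```bash
python3 -c "
from h import *
rep();pol()"
```

```text
t 17.45 fix [ 55.3 -71.4] z 0.0657 F [ 0.  -0.4 -0. ] w -0.0003
toolx [ 0.004 -0.001 -1.   ] tool y in fix [ 0.205 -0.979]
phi 0.207 deg 11.9 er 159.5 et 23.0
```

Call:
play_rows:
  commands: "0.3 1 10 4 0 0 0;0.3 1 10 4 0 0 0;0.3 1 10 4 0 0 0;0 0 0 0 0 0 0"

```text
time: 17.85
ee_pos: [0.6191, 0.1051, 0.0643]
orientation: [1.039, 1.307, -1.037]
contact_force: [0.8, -0.8, 0.9]
width: -0.0002
```

```bash
python3 -c "
from h import *
rep();pol()"
```

```text
t 17.85 fix [ 26.9 -77.5] z 0.0643 F [ 0.8 -0.8  0.9] w -0.0002
toolx [ 0.002 -0.001 -1.   ] tool y in fix [-0. -1.]
phi -0.0 deg -0.0 er 157.5 et 27.0
```

Call:
play_rows:
  commands: "0 0 2 0 0 0 0;0 0 2 0 0 0 0;0 0 0 0 0 0 0"

```text
time: 18.15
ee_pos: [0.619, 0.1028, 0.0636]
orientation: [1.037, 1.31, -1.036]
contact_force: [0.5, 0.1, 0.7]
width: -0.0003
```

Call:
play_rows:
  commands: "0 0 1.5 0 0 0 0;0 0 0 0 0 0 0"

```text
time: 18.35
ee_pos: [0.6191, 0.1022, 0.0635]
orientation: [1.038, 1.311, -1.036]
contact_force: [-0.4, 2.3, 1.6]
width: 0.0002
```

Call:
play_rows:
  commands: "0 0 2 0 0 0 0;0 0 0 0 0 0 0;0 0 0 0 0 0 0"

```text
time: 18.65
ee_pos: [0.6191, 0.1021, 0.0635]
orientation: [1.039, 1.314, -1.035]
contact_force: [-1.5, 5.3, 1.9]
width: 0.0
```

Call:
play_rows:
  commands: "0 0 2 0 0 0 0;0 0 0 0 0 0 0;0 0 0 0 0 0 0"

```text
time: 18.95
ee_pos: [0.6191, 0.1021, 0.0635]
orientation: [1.039, 1.317, -1.033]
contact_force: [-1.8, 7.3, 3.5]
width: -0.0002
```

```bash
python3 -c "
from h import *
rep();pol()"
```

```text
t 18.95 fix [ 24.  -76.8] z 0.0635 F [-1.8  7.3  3.5] w -0.0002
toolx [-0.002  0.007 -1.   ] tool y in fix [ 0.004 -1.   ]
phi 0.004 deg 0.2 er 156.9 et 23.5
```

At the stop: force rose to 7 N with no further motion. Now I'll back off, lift and check.

Call:
play_rows:
  commands: "0 0 -10 0 0 0 0;0 0 -15 0 0 0 0;-40 0 0 0 0 0 0;-45 0 0 0 0 0 0;-45 0 0 0 0 0 0;-40 0 30 0 0 0 0;0 0 40 0 0 0 0;0 0 40 0 0 0 0;0 0 0 0 0 0 0"

```text
time: 19.85
ee_pos: [0.6397, 0.0043, 0.2342]
orientation: [1.041, 1.298, -1.051]
contact_force: [-0.3, -1.4, -0.6]
width: -0.0001
```

```bash
python3 -c "
from h import *
rep()
im=get_image('wrist');np.savez('w6.npz',**camera_model('wrist'));im2=get_image('side')
a=cv2.convertScaleAbs(im[:,:,::-1],alpha=1.2);b=cv2.resize(cv2.convertScaleAbs(im2[110:310,110:330,::-1],alpha=1.4),(422,384),interpolation=2)
cv2.imwrite('pics/w6.png',cv2.resize(np.hstack([a,b]),None,fx=.85,fy=.85))"
```

```text
t 19.85 fix [-75.9 -74.6] z 0.2342 F [-0.3 -1.4 -0.6] w -0.0001
toolx [ 0.001 -0.008 -1.   ] tool y in fix [-0.012 -1.   ]
```

View pics/w6.png

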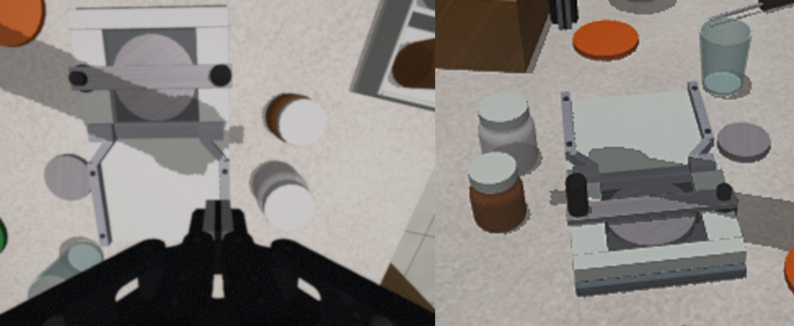

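```bash
python3 -c "
from h import *
print(close_job())"
```

```text
the job is handed in; nothing more can be done
None
```

The fixture is set up for short jars and the job is handed in, at about 20 s of the 70 s allowed.

**What I did**
- I swung the bar open to about 1.39 rad.
- I pushed the large disc along the deck and over the lip with two part-open fingers, using about 5 N, until it dropped into the pocket.
- I swung the bar back until it met its stop. The force rose to about 7 N with no further movement.

**Last checks**
- **Disc:** before the bar closed it measured about 99 x 98 mm at its home height, centred within about 2 mm of the pocket centre. That fits lying flat.
- **Bar:** the final pictures show it straight across the disc.
- **Jars, beaker and small disc:** they look unmoved by eye. I did not measure them again.
- **Arm:** it stood clear of everything when I handed in.

**Disagreements along the way**
- **Scene camera:** it differed from the side camera by 8–9 mm on the disc and the fixture points, so I used the wrist camera for those.
- **Fixture angle:** my first estimate was off by about 1.5°. I corrected it before pushing the disc.
- **Disc view from low down:** one picture taken just after the drop was unclear, with the disc's rear edge seeming to overlap the lip. The later view from higher up showed it clear.

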